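Raise the soil core to the load button

TASK

Get the small compression frame ready for a test on the soil core: first move the yellow sample tube out of the way and stand it upright in the blue tray, then turn the black knob of the screw jack clockwise to raise the core gently until it just touches the load button above and the dial needle rests in the green band, never as far as the red. Raise the core with the knob only, without touching the core, the platform or the load button; leave the core upright on its platform and the other things where they are, and let go of everything.

Things in the scene. Friction and masses are not known exactly. Their poses are not given: they have to be found in the camera images.
- knob_grip (a point): Centre of the round black fluted jack knob, 44 mm diameter, 34 mm long (15 mm below to 19 mm above this point), 95 mm above the table at the front of the frame. z is its axis, pointing outward: it leans 40 degrees from vertical towards the frame's front, so the tool must lean along it. x and y turn with the knob. A 14 mm thick shaft runs 85 mm back down the axis into the blue jack.
- knob (a joint): Turn of the knob in rad, 0 at the start, growing clockwise as seen looking at the knob's outer end; end stop at 6.0. Each rad raises the platform by 5 mm. The knob is stiff (0.25 N m of friction) and stays where it is left. It takes about 2 to 4 rad, hence several grasps.
- frame: Compression frame, fixed to the table: grey base plate 190 x 230 x 12 mm, blue screw-jack body on it, two steel columns 18 mm thick and 297 mm tall at y = +90 and -90 mm. Origin at table height under the platform's centre; -x is the front, where the knob is: the knob's centre lies 115 mm in front, 95 mm up.
- platform: Origin at the centre of the upper face of the round aluminium jack platform (94 mm diameter), 85 mm above the table at the start; rises with the knob.
- core: Brown cylindrical soil core, 50 mm diameter, 100 mm tall, 0.27 to 0.51 kg, standing loose on the platform. Origin at the centre of its underside, z up the core. Not to be touched by the robot.
- ram: Origin at the centre of the lower face of the round steel load button (36 mm diameter) under the grey crosshead, straight above the core: 8 to 18 mm above the core's top at the start. It is on a stiff spring (3 N per mm, and its own weight of 1 N) and moves up to 8.5 mm upward when pressed.
- needle (a joint): Dial needle in rad on the face-up white dial (82 mm diameter) on top of the crosshead, about 0.28 m above the table. It follows the load button: 0 untouched (pointing to the frame's front), 1 rad for 2.5 mm of button travel, clockwise seen from above. Green band from 0.3 to 1.2 rad, red from 2.2 rad.
- tube_center (a point): Centre (half-way up) of the yellow sample tube, open at both ends: 58 mm outside diameter, 3.5 mm wall, 140 mm tall, 0.11 to 0.22 kg, standing upright on the table right in front of the knob, in the gripper's way. z along the tube.
- tray_in (a point): Centre of the inner floor of the blue square tray, 150 x 150 mm outside, rim 14 mm high, walls 4 mm, floor about 4 mm above the table; fixed, left or right of the frame. Sides along x and y.
- cradle: Dark steel V-cradle, 100 x 80 mm, fixed, with the spare core lying in it, on the opposite side from the tray. Origin at the centre of its underside.
- spare_core: Bystander: spare soil core 50 mm diameter, 120 mm long, lying in the cradle. Origin at its centre, x along it.
- bottle: Bystander: white plastic bottle with red cap, 60 mm diameter, 150 mm tall, beside the frame. Origin at the centre of its underside.
- weight: Bystander: brass block 70 x 70 x 50 mm, 0.9 kg, beside the frame. Origin at the centre of its underside.
Mind the look-alikes: they are no part of the job. Of the things that look like the part that bears tray_in, the larger one is meant. Of the things that look like the part that bears tube_center, take the one that is farthest from the robot's base at the start.

How it is judged:
By the outcome, as a careful person would: the job done as asked, in the order asked, and still so for the second after the job is handed in, with the robot touching nothing.
It also fails if it takes over 67 s, if anything falls off the work surface, if the arm or the gripper's body presses on something with over 40 N, if the wrist force passes 120 N, or if a joint passes its speed limit or range.

ROBOT

A 6-joint arm with a two-finger parallel gripper is mounted at the origin on the work surface. World frame = base frame: x ahead of the robot, y to its left, z up, the work surface at z = 0. Lengths are in m, angles in rad, forces in N, time in s.
With the tool pointing down it reaches from about 0.25 to 0.725 m from the base axis. Payload 9.7 kg.
Tool frame: the origin (TCP) lies between the finger pads; the fingertips stand 19 mm ahead of it and the grasp point (between the pads) is the TCP (r.tip_extent is the distance from the TCP to the fingertips, in m); z points along the fingers, y is the direction in which the jaws open and shut (so a half turn about z gives the same grasp; the last joint's range is limited). The gripper opens to 85 mm and grips with 20 to 120 N. Pads are 22 mm wide; open, the fingers measure 114 mm over their backs; the gripper's body (76 mm by 85 mm) begins 54 mm behind the grasp point. The pads swing forward as they close: fully open they stand 13 mm farther back than shut.
Start: joints at [1.184, 0.087, 0.176, 1.66, 0, 1.571], TCP at [0.207, 0.509, 0.25] pointing down, gripper open.
Joint ranges: [-3.13, 3.13], [-0.85, 1.81], [-1.15, 1.24], [-2.2, 2.28], [-1.44, 1.52], [-3.14, 3.14]. Speed limits (rad/s): [2.22, 2.22, 2.57, 3.14, 3.14, 3.14].

INTERFACE

Orientations are given as a unit quaternion [x, y, z, w].
In Python, from workcell import r gives the robot as it stands.
- The arm moves only by the shell command python3 -m handwheel 'ROWS' [OPENING] [FORCE]. ROWS is JSON, a list of rows, each an object of numbers: "tx", "ty", "tz": the shift along the tool's x, y, z in m; "ax", "ay", "az": the turn, a rotation vector about the tool's x, y, z in degrees. In form: [{"tx": .., "ty": .., "tz": .., "ax": .., "ay": .., "az": ..}, ...]. A call has 1 to 5 rows; each row shifts and turns the commanded pose from where the row before left it, along the tool's axes as they then stand; what a row does not reach is not made up. A row lasts 1/12 s, in which the tool goes at most 41.7 mm and 7.16 degrees, less where a joint would pass 70% of its speed; a pose out of reach is approached as far as the arm can. A call with a gripper value outside its range is refused whole. OPENING is the opening, from -1 (shut) to 1 (fully open), set as the call begins (- or left out, the last holds). The fingers move at their own pace and stop on an object; FORCE is the grip in N (left out, the last holds). Time passes only in rows, so rows that do not move let the fingers close. It gives the time, the measured TCP pose, the force and the opening at its end, in the units of the state.
- r.get_obs(): the state, without advancing time (a new reading comes with each control period).
- r.capture(name): name is "scene" or "top" or "wrist"; returns the picture (384x512x3 uint8, red, green, blue); there is no depth.
- r.camera_info(name): a dict with "fx", "fy", "cx", "cy" (pixels), "position" and "rotation" of the camera in the world; the wrist camera has in their place "tool_from_camera" (4x4, takes a point from camera to tool coordinates, whose origin is the TCP and whose axes are the flange's). Camera axes: x right, y up, looking along -z (the intrinsics and any distortion apply to the point x, -y, -z); pixel columns grow to the right and rows downward; lengths in m; the calibration is good to about 2 mm. A picture is of the moment at which its call begins: read the wrist's pose just before it. camera_info takes no time and is no camera call.
- r.hand_in(): hands the job in, once; it reports no verdict.
The state is a dict: "time": time; "q": joint angles; "dq": joint speeds; "effort": joint torques, N m; "tcp_pos": TCP position; "eef_rot": TCP orientation; "force": force on the tool from outside, world axes, zero at the start; "wrist_torque": the same for the moment, N m; "gripper_width": opening from 0.0 (shut) to 1.0 (fully open).
Only numpy, scipy, OpenCV 4.12 (cv2) and the standard library are available. Lean on these libraries where they do the work, as an engineer would, in place of code of your own. Each camera call takes 0.05 s, during which the arm holds its last target.

## Working session

There is one attempt and no reset: what is moved stays moved. The work goes in short steps, Python scripts to look and compute and a shell command to move; the robot and the scene stay as the last step left them, time stands still between calls to the robot, and variables do not carry over. Pictures are saved under pics/ and viewed, and the job is handed in when it is done.

```bash
ls; mkdir -p pics; python3 - <<'E'
from workcell import r
import cv2
o=r.get_obs();print(o)
for n in ["scene","top","wrist"]:
    im=r.capture(n);cv2.imwrite(f"pics/{n}0.png",im[...,::-1])
    print(n,r.camera_info(n))
E
```

```text
pics
{'time': 0.0, 'q': array([1.18400140e+00, 8.74691847e-02, 1.75140023e-01, 1.65980242e+00,
       1.84277940e-05, 1.57079004e+00]), 'dq': array([-0.00021711,  0.00056836, -0.00112536,  0.00110381, -0.00074573,
        0.00016173]), 'effort': array([ 6.87361080e-04, -5.20387387e+01,  4.64802039e+01,  1.64934515e-02,
        4.48575236e-05,  1.28112586e-05]), 'tcp_pos': array([0.20739129, 0.50918208, 0.24958107]), 'eef_rot': array([ 1.92190997e-01,  9.81357312e-01, -6.53409718e-04, -1.37358281e-04]), 'force': array([-0.03860498, -0.25989663, -0.45956492]), 'wrist_torque': array([ 0.02628424,  0.00782204, -0.03051987]), 'gripper_width': 0.9984986008712106}
scene {'fx': 459.2115513305718, 'fy': 459.2115513305718, 'cx': 256.2279582258515, 'cy': 193.00510322765797, 'position': array([1.18311465, 0.04800125, 1.31369487]), 'rotation': array([0.17585421, 0.1949107 , 0.70409925, 0.65979494])}
top {'fx': 373.48845216988275, 'fy': 373.48845216988275, 'cx': 248.94208187520925, 'cy': 189.07664673151442, 'position': array([3.87334680e-01, 1.20535402e-03, 1.38052225e+00]), 'rotation': array([-0.04111317,  0.02838339,  0.71087438, -0.70154238])}
wrist {'fx': 286.8669981760551, 'fy': 286.8669981760551, 'cx': 254.01135941629212, 'cy': 192.79873428599862, 'tool_from_camera': array([[ 1.35309256e-03,  9.49501047e-01,  3.13760946e-01,
         8.03610792e-02],
       [ 9.99998819e-01, -1.05595029e-03, -1.11698113e-03,
        -8.68550890e-04],
       [-7.29258790e-04,  3.13762087e-01, -9.49501354e-01,
        -1.24082074e-01],
       [ 0.00000000e+00,  0.00000000e+00,  0.00000000e+00,
         1.00000000e+00]])}
```

View pics/scene0.png

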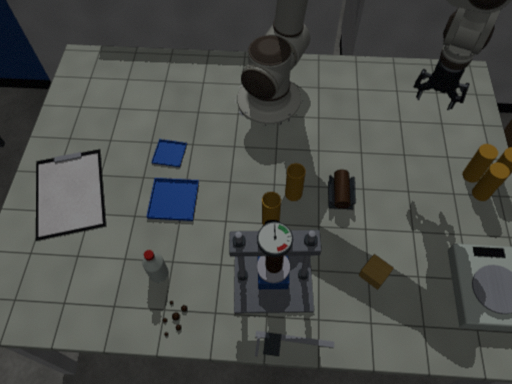

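View pics/top0.png

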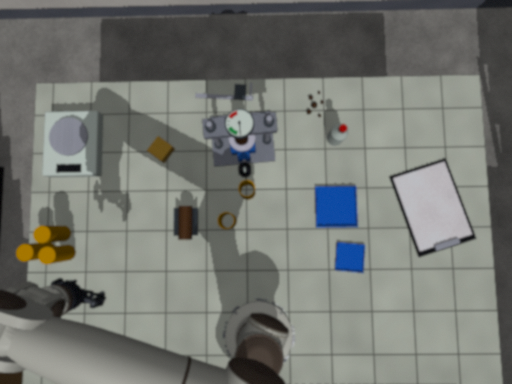

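View pics/wrist0.png

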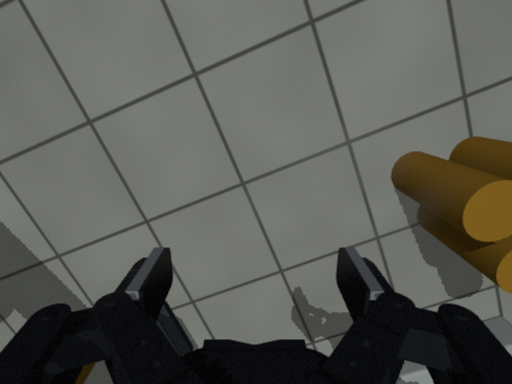

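The top view shows the target tube at about (247,189), in front of the knob at (245,168). The decoy tube is at (227,220), the large tray at (336,205) and the small tray at (350,257). I'll zoom in and measure.

```bash
cat > h.py <<'E'
import numpy as np, cv2
from scipy.spatial.transform import Rotation as R
from workcell import r
def cam(n,o=None):
    c=r.camera_info(n)
    if n=="wrist":
        o=o or r.get_obs(); T=np.eye(4);T[:3,:3]=R.from_quat(o['eef_rot']).as_matrix();T[:3,3]=o['tcp_pos']
        M=T@c['tool_from_camera'];return c,M[:3,:3],M[:3,3]
    return c,R.from_quat(c['rotation']).as_matrix(),np.array(c['position'])
def unproj(n,u,v,z,o=None):
    c,Rm,p=cam(n,o); d=Rm@np.array([(u-c['cx'])/c['fx'],-(v-c['cy'])/c['fy'],-1]); return p+d*(z-p[2])/d[2]
def proj(n,P,o=None):
    c,Rm,p=cam(n,o); q=Rm.T@(np.asarray(P)-p); return c['cx']-c['fx']*q[0]/q[2], c['cy']+c['fy']*q[1]/q[2]
E
python3 - <<'E'
from h import *
print(r.camera_info('top').keys())
for nm,u,v,z in [("tube",247,189,.14),("tube2",227,220,.14),("tray",336,205,.01),("trayS",350,257,.01),("dial",239,123,.285),("knob",245,169,.1),("base",258,330,.1)]:
    print(nm,unproj("top",u,v,z).round(3))
for n,b in [("top",(190,70,380,280)),("scene",(130,130,420,330))]:
    im=cv2.imread(f"pics/{n}0.png")[b[1]:b[3],b[0]:b[2]]
    k=min(800/im.shape[1],600/im.shape[0]);k=int(k*10)/10;print(n,k)
    cv2.imwrite(f"pics/{n}0z.png",cv2.resize(im,None,fx=k,fy=k,interpolation=cv2.INTER_CUBIC))
E
```

```text
dict_keys(['fx', 'fy', 'cx', 'cy', 'position', 'rotation'])
tube [0.51  0.029 0.14 ]
tube2 [0.408 0.097 0.14 ]
tray [ 0.46  -0.293  0.01 ]
trayS [ 0.272 -0.336  0.01 ]
dial [0.695 0.048 0.285]
knob [0.584 0.036 0.1  ]
base [ 0.043 -0.001  0.1  ]
top 2.8
scene 2.7
```

```bash
sleep 0
```

```text
(no output)
```

View pics/top0z.png

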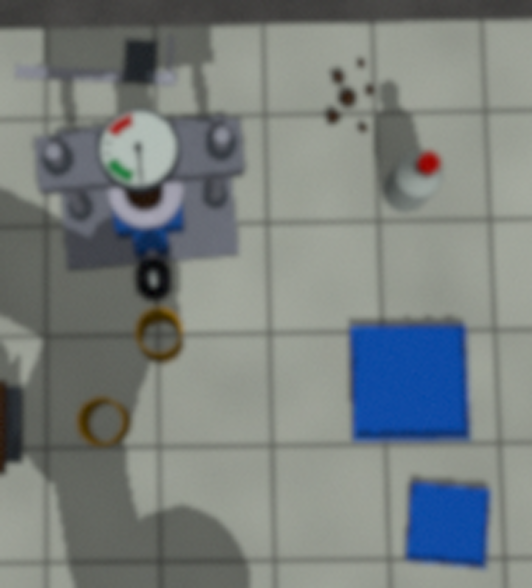

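View pics/scene0z.png

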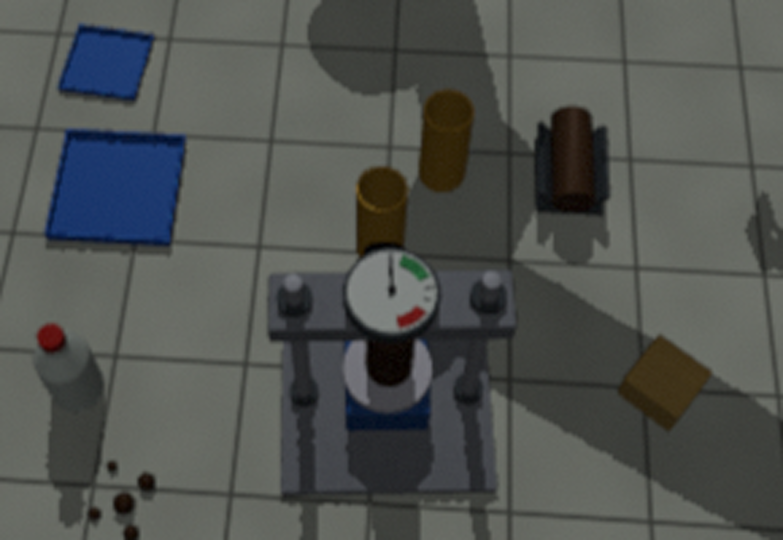

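```bash
python3 - <<'E'
from h import *
T=lambda x,y:(190+x/2.8,70+y/2.8)
S=lambda x,y:(130+x/2.7,130+y/2.7)
for nm,c,p,z in [("colL","top",T(57,153),.305),("colR","top",T(221,138),.305),("dial","top",T(138,149),.285),("dial","scene",S(392,290),.285),
 ("colR","scene",S(294,283),.309),("colL","scene",S(491,278),.309),
 ("tube","top",T(159,334),.14),("tube","scene",S(382,189),.14),("tube2","top",T(104,421),.14),("tube2","scene",S(447,112),.14),
 ("bFL","top",T(68,269),.012),("bFR","top",T(238,255),.012),("bRL","scene",S(497,492),.012),("bRR","scene",S(281,497),.012),
 ("tray","top",T(409,380),.014),("tray","scene",S(116,187),.014)]:
    print(nm,c,unproj(c,*p,z)[:2].round(4))
E
```

```text
colL top [0.6862 0.1314]
colR top [ 0.6993 -0.0415]
dial top [0.6946 0.0468]
dial scene [0.7042 0.0524]
colR scene [ 0.714  -0.0352]
colL scene [0.698 0.14 ]
tube top [0.5093 0.03  ]
tube scene [0.5169 0.0366]
tube2 top [0.4067 0.0964]
tube2 scene [0.4126 0.1047]
bFL top [0.6101 0.1526]
bFR top [ 0.6254 -0.0728]
bRL scene [0.8038 0.1751]
bRR scene [ 0.8238 -0.052 ]
tray top [ 0.4569 -0.2919]
tray scene [ 0.4625 -0.2855]
```

```bash
cat >> h.py <<'E'
def plan(pos,rot,mm=38,dg=6.8,o=None,n=None,start=None):
    """print rows (mm,deg) interpolating from current pose to pos,rot"""
    if start is None:
        o=o or r.get_obs(); p0=o['tcp_pos'];R0=R.from_quat(o['eef_rot'])
    else: p0,R0=start
    rv=(R0.inv()*rot).as_rotvec(degrees=True);d=np.asarray(pos)-p0
    n=n or int(max(1,np.ceil(np.linalg.norm(d)*1e3/mm),np.ceil(np.linalg.norm(rv)/dg)))
    print("n",n)
    Rk=R0
    for i in range(n):
        t=Rk.inv().apply(d/n); print("t",(t*1e3).round(1),"a",(rv/n).round(2)); Rk=Rk*R.from_rotvec(rv/n,degrees=True)
    return np.asarray(pos),rot
def down(yaw_y):  # tool pointing down, jaw axis y at azimuth yaw_y(deg), 
    a=np.radians(yaw_y); y=np.array([np.cos(a),np.sin(a),0]);z=np.array([0,0,-1.]);x=np.cross(y,z)
    return R.from_matrix(np.c_[x,y,z])
E
python3 - <<'E'
from h import *
plan([.43,.035,.30],down(94.6))
E
```

```text
n 14
t [-27.5 -25.4  -3.6] a [-0.   -0.   -1.91]
t [-26.6 -26.3  -3.6] a [-0.   -0.   -1.91]
t [-25.7 -27.2  -3.6] a [-0.   -0.   -1.91]
t [-24.8 -28.   -3.6] a [-0.   -0.   -1.91]
t [-23.9 -28.8  -3.6] a [-0.   -0.   -1.91]
t [-22.9 -29.6  -3.6] a [-0.   -0.   -1.91]
t [-21.9 -30.3  -3.6] a [-0.   -0.   -1.91]
t [-20.9 -31.1  -3.6] a [-0.   -0.   -1.91]
t [-19.8 -31.7  -3.6] a [-0.   -0.   -1.91]
t [-18.8 -32.4  -3.6] a [-0.   -0.   -1.91]
t [-17.7 -33.   -3.6] a [-0.   -0.   -1.91]
t [-16.6 -33.6  -3.6] a [-0.   -0.   -1.91]
t [-15.4 -34.1  -3.6] a [-0.   -0.   -1.91]
t [-14.3 -34.6  -3.6] a [-0.   -0.   -1.91]
```

```bash
python3 -m handwheel '[{"tx":-0.027,"ty":-0.026,"tz":-0.004,"az":-1.9},{"tx":-0.027,"ty":-0.026,"tz":-0.004,"az":-1.9},{"tx":-0.026,"ty":-0.027,"tz":-0.004,"az":-1.9},{"tx":-0.025,"ty":-0.028,"tz":-0.004,"az":-1.9},{"tx":-0.024,"ty":-0.029,"tz":-0.004,"az":-1.9}]' 1 40
python3 -m handwheel '[{"tx":-0.023,"ty":-0.030,"tz":-0.004,"az":-1.9},{"tx":-0.022,"ty":-0.030,"tz":-0.004,"az":-1.9},{"tx":-0.021,"ty":-0.031,"tz":-0.004,"az":-1.9},{"tx":-0.020,"ty":-0.032,"tz":-0.004,"az":-1.9},{"tx":-0.019,"ty":-0.032,"tz":-0.004,"az":-1.9}]'
python3 -m handwheel '[{"tx":-0.018,"ty":-0.033,"tz":-0.004,"az":-1.9},{"tx":-0.017,"ty":-0.034,"tz":-0.003,"az":-1.9},{"tx":-0.015,"ty":-0.034,"tz":-0.003,"az":-1.9},{"tx":-0.014,"ty":-0.035,"tz":-0.003,"az":-2.0}]'
python3 - <<'E'
from h import *
o=r.get_obs();print(o['q'].round(3),o['tcp_pos'],o['time'])
im=r.capture("wrist");cv2.imwrite("pics/w1.png",im[...,::-1])
np.save("w1o.npy",o,allow_pickle=True)
E
```

```text
[1.184 0.087 0.175 1.66  0.    1.571] [0.20739989 0.5092248  0.24973321] 0.15validation failed for argument at $[0]...
validation failed for argument at $[0]...
validation failed for argument at $[0]...
```

View pics/w1.png

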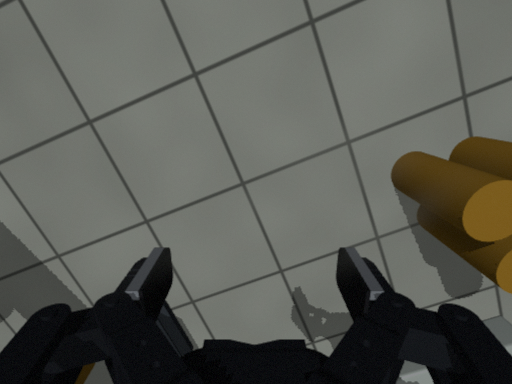

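The calls were refused and nothing moved. Probably every row needs all six keys.

```bash
python3 -m handwheel '[{"tx":-0.027,"ty":-0.026,"tz":-0.004,"ax":0,"ay":0,"az":-1.9},{"tx":-0.027,"ty":-0.026,"tz":-0.004,"ax":0,"ay":0,"az":-1.9},{"tx":-0.026,"ty":-0.027,"tz":-0.004,"ax":0,"ay":0,"az":-1.9},{"tx":-0.025,"ty":-0.028,"tz":-0.004,"ax":0,"ay":0,"az":-1.9},{"tx":-0.024,"ty":-0.029,"tz":-0.004,"ax":0,"ay":0,"az":-1.9}]' 1 40
```

```text
time: 0.62
tcp_pos: [0.2873, 0.3379, 0.2703]
eef_rot: [0.109, 0.994, -0.0, -0.0]
force: [2.1, 0.4, 0.2]
gripper_width: 1.0
```

```bash

python3 -m handwheel '[{"tx":-0.023,"ty":-0.030,"tz":-0.004,"ax":0,"ay":0,"az":-1.9},{"tx":-0.022,"ty":-0.030,"tz":-0.004,"ax":0,"ay":0,"az":-1.9},{"tx":-0.021,"ty":-0.031,"tz":-0.004,"ax":0,"ay":0,"az":-1.9},{"tx":-0.020,"ty":-0.032,"tz":-0.004,"ax":0,"ay":0,"az":-1.9},{"tx":-0.019,"ty":-0.032,"tz":-0.004,"ax":0,"ay":0,"az":-1.9}]'
python3 -m handwheel '[{"tx":-0.018,"ty":-0.033,"tz":-0.004,"ax":0,"ay":0,"az":-1.9},{"tx":-0.017,"ty":-0.034,"tz":-0.003,"ax":0,"ay":0,"az":-1.9},{"tx":-0.015,"ty":-0.034,"tz":-0.003,"ax":0,"ay":0,"az":-1.9},{"tx":-0.014,"ty":-0.035,"tz":-0.003,"ax":0,"ay":0,"az":-2.0},{"tx":0,"ty":0,"tz":0,"ax":0,"ay":0,"az":0}]'
python3 - <<'E'
from h import *
o=r.get_obs();print(o['q'].round(3),o['tcp_pos'],o['time'])
im=r.capture("wrist");cv2.imwrite("pics/w2.png",im[...,::-1])
np.save("w2o.npy",o,allow_pickle=True)
E
```

```text
time: 1.03
tcp_pos: [0.3673, 0.1682, 0.2906]
eef_rot: [0.027, 1.0, 0.0, 0.0]
force: [0.8, 0.2, 0.0]
gripper_width: 1.003
time: 1.45
tcp_pos: [0.4321, 0.0287, 0.3031]
eef_rot: [-0.038, 0.999, -0.001, 0.0]
force: [0.2, 0.1, -0.2]
gripper_width: 0.997
[ 6.700e-02 -1.630e-01  3.800e-02  1.771e+00 -1.000e-03 -9.000e-03] [0.43207909 0.02873244 0.30313897] 1.45
```

View pics/w2.png

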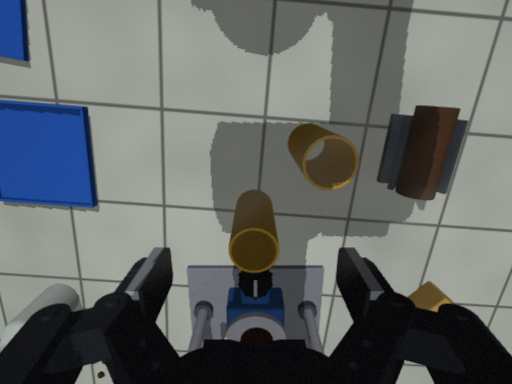

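```bash
python3 - <<'E'
from h import *
o=np.load("w2o.npy",allow_pickle=True).item()
for nm,u,v,z in [("tube",254.5,250,.14),("tube2",330.5,161.5,.14),("bR",190,267,.012),("bL",323,266,.012),("trayNearR",88,104,.014),("trayFarR",95,205,.014)]:
    print(nm,unproj("wrist",u,v,z,o)[:2].round(4))
# reproj of candidates
for nm,P in [("tube top",(.5093,.030,.14)),("tube s",(.5169,.0366,.14)),]:
    print(nm,np.round(proj("wrist",P,o),1))
im=cv2.imread("pics/w2.png")[170:384,170:340]
cv2.imwrite("pics/w2z.png",cv2.resize(im,None,fx=2.8,fy=2.8,interpolation=cv2.INTER_CUBIC))
E
```

```text
tube [0.5142 0.0349]
tube2 [0.4069 0.104 ]
bR [ 0.6269 -0.0641]
bL [0.6077 0.1567]
trayNearR [ 0.3774 -0.2057]
trayFarR [ 0.5268 -0.2104]
tube top [250.5 245.9]
tube s [255.9 252.2]
```

View pics/w2z.png

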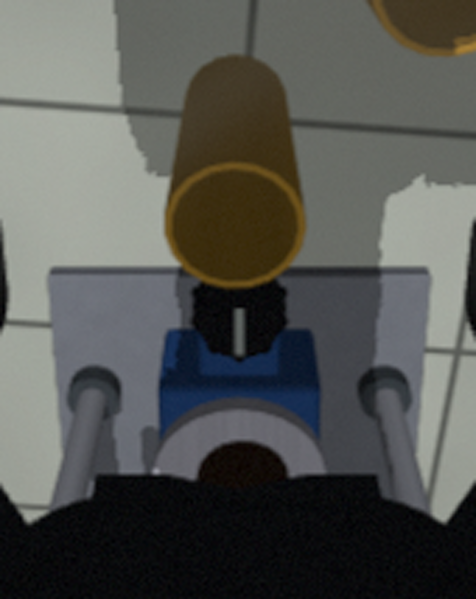

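```bash
python3 - <<'E'
from h import *
p=plan([.514,.0345,.20],down(94.6))
plan([.514,.0345,.112],down(94.6),start=p)
E
```

```text
n 4
t [-20.7  -0.6  25.7] a [-0.   -0.01 -0.08]
t [-20.7  -0.6  25.7] a [-0.   -0.01 -0.08]
t [-20.7  -0.7  25.7] a [-0.   -0.01 -0.08]
t [-20.7  -0.7  25.7] a [-0.   -0.01 -0.08]
n 3
t [ 0.   0.  29.3] a [0. 0. 0.]
t [ 0.   0.  29.3] a [0. 0. 0.]
t [ 0.   0.  29.3] a [0. 0. 0.]
```

```bash

python3 -m handwheel '[{"tx":-0.021,"ty":-0.001,"tz":0.025,"ax":0,"ay":0,"az":0},{"tx":-0.021,"ty":-0.001,"tz":0.025,"ax":0,"ay":0,"az":0},{"tx":-0.021,"ty":-0.001,"tz":0.025,"ax":0,"ay":0,"az":0},{"tx":-0.020,"ty":0,"tz":0.025,"ax":0,"ay":0,"az":0},{"tx":0,"ty":0,"tz":0,"ax":0,"ay":0,"az":0}]'
python3 - <<'E'
from h import *
o=r.get_obs();print(o['q'].round(3),o['tcp_pos'],o['time'])
im=r.capture("wrist");cv2.imwrite("pics/w3.png",im[...,::-1])
np.save("w3o.npy",o,allow_pickle=True)
E
```

```text
time: 1.92
tcp_pos: [0.5137, 0.0382, 0.1973]
eef_rot: [-0.04, 0.999, -0.0, -0.003]
force: [0.7, 0.0, -0.9]
gripper_width: 1.0
[ 0.074 -0.003 -0.02   1.561  0.    -0.006] [0.5136719  0.03816135 0.19733781] 1.9167
```

View pics/w3.png

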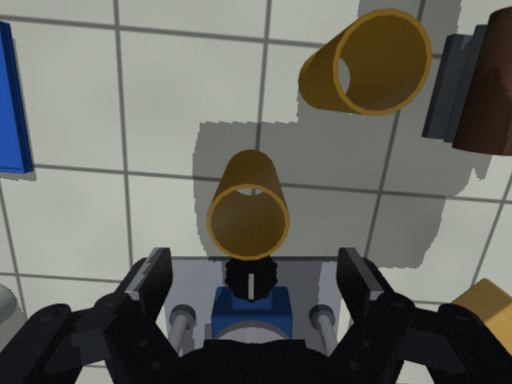

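```bash
python3 - <<'E'
from h import *
o=np.load("w3o.npy",allow_pickle=True).item()
for nm,u,v,z in [("tube",248,222,.14),("l",207.5,222,.14),("r",289,222,.14),("t",248,186,.14),("b",248,258.5,.14),("bR",165,257,.012),("bL",340,259,.012)]:
    print(nm,unproj("wrist",u,v,z,o)[:2].round(4))
E
```

```text
tube [0.5141 0.0334]
l [0.5164 0.0056]
r [0.5118 0.0616]
t [0.4883 0.0315]
b [0.5426 0.0355]
bR [ 0.625  -0.0626]
bL [0.6105 0.1514]
```

```bash

python3 -m handwheel '[{"tx":-0.001,"ty":-0.004,"tz":0.015,"ax":0,"ay":0,"az":0},{"tx":0,"ty":0,"tz":0.030,"ax":0,"ay":0,"az":0},{"tx":0,"ty":0,"tz":0.030,"ax":0,"ay":0,"az":0},{"tx":0,"ty":0,"tz":0.012,"ax":0,"ay":0,"az":0},{"tx":0,"ty":0,"tz":0,"ax":0,"ay":0,"az":0}]'
python3 -m handwheel '[{"tx":0,"ty":0,"tz":0,"ax":0,"ay":0,"az":0},{"tx":0,"ty":0,"tz":0,"ax":0,"ay":0,"az":0},{"tx":0,"ty":0,"tz":0,"ax":0,"ay":0,"az":0},{"tx":0,"ty":0,"tz":0,"ax":0,"ay":0,"az":0},{"tx":0,"ty":0,"tz":0,"ax":0,"ay":0,"az":0}]' -1 40
```

```text
time: 2.38
tcp_pos: [0.5129, 0.0337, 0.1147]
eef_rot: [-0.04, 0.999, -0.0, -0.002]
force: [0.5, -0.7, 0.2]
gripper_width: 1.002
time: 2.8
tcp_pos: [0.5157, 0.0334, 0.119]
eef_rot: [-0.04, 0.999, 0.0, 0.002]
force: [-0.9, -0.1, 7.8]
gripper_width: 0.683
```

```bash

python3 -m handwheel '[{"tx":0,"ty":0,"tz":0,"ax":0,"ay":0,"az":0},{"tx":0,"ty":0,"tz":0,"ax":0,"ay":0,"az":0}]'
python3 -m handwheel '[{"tx":0,"ty":0,"tz":-0.010,"ax":0,"ay":0,"az":0},{"tx":0,"ty":0,"tz":-0.02,"ax":0,"ay":0,"az":0},{"tx":0,"ty":0,"tz":-0.015,"ax":0,"ay":0,"az":0},{"tx":0,"ty":0,"tz":0,"ax":0,"ay":0,"az":0}]'
python3 - <<'E'
from h import *
o=r.get_obs();print(o['q'].round(3),o['tcp_pos'],o['time'])
im=r.capture("wrist");cv2.imwrite("pics/w4.png",im[...,::-1])
np.save("w4o.npy",o,allow_pickle=True)
E
```

```text
time: 2.97
tcp_pos: [0.5158, 0.0335, 0.1191]
eef_rot: [-0.04, 0.999, 0.0, 0.002]
force: [-1.3, 1.4, 6.8]
gripper_width: 0.678
time: 3.3
tcp_pos: [0.5161, 0.0333, 0.1657]
eef_rot: [-0.04, 0.999, 0.0, 0.003]
force: [-0.1, 0.1, -0.4]
gripper_width: 0.675
[ 0.064 -0.012 -0.09   1.488 -0.    -0.015] [0.51611029 0.03326752 0.16574562] 3.3
```

View pics/w4.png

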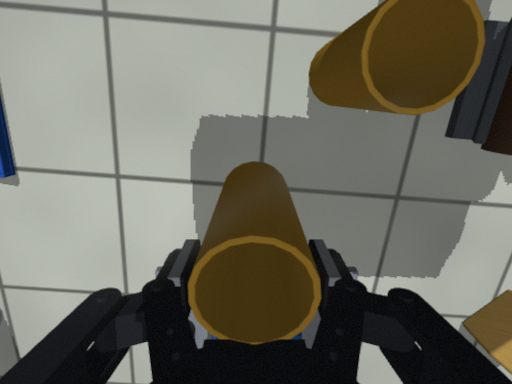

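```bash
python3 - <<'E'
from h import *
p=plan([.457,-.287,.185],down(94.6),n=10)
E
```

```text
n 10
t [  8.4 -31.5  -2.2] a [-0.    0.02 -0.01]
t [  8.4 -31.5  -2.2] a [-0.    0.02 -0.01]
t [  8.4 -31.5  -2.1] a [-0.    0.02 -0.01]
t [  8.4 -31.5  -2.1] a [-0.    0.02 -0.01]
t [  8.4 -31.5  -2.1] a [-0.    0.02 -0.01]
t [  8.4 -31.5  -2.1] a [-0.    0.02 -0.01]
t [  8.4 -31.5  -2.1] a [-0.    0.02 -0.01]
t [  8.4 -31.5  -2.1] a [-0.    0.02 -0.01]
t [  8.4 -31.4  -2.1] a [-0.    0.02 -0.01]
t [  8.4 -31.4  -2.1] a [-0.    0.02 -0.01]
```

```bash

python3 -m handwheel '[{"tx":0.004,"ty":-0.015,"tz":-0.004,"ax":0,"ay":0,"az":0},{"tx":0.009,"ty":-0.035,"tz":-0.004,"ax":0,"ay":0,"az":0},{"tx":0.010,"ty":-0.035,"tz":-0.004,"ax":0,"ay":0,"az":0},{"tx":0.010,"ty":-0.035,"tz":-0.004,"ax":0,"ay":0,"az":0},{"tx":0.010,"ty":-0.035,"tz":-0.004,"ax":0,"ay":0,"az":0}]'
python3 -m handwheel '[{"tx":0.010,"ty":-0.035,"tz":0,"ax":0,"ay":0,"az":0},{"tx":0.009,"ty":-0.035,"tz":0,"ax":0,"ay":0,"az":0},{"tx":0.009,"ty":-0.034,"tz":0,"ax":0,"ay":0,"az":0},{"tx":0.008,"ty":-0.034,"tz":0,"ax":0,"ay":0,"az":0},{"tx":0.004,"ty":-0.018,"tz":0,"ax":0,"ay":0,"az":0}]'
python3 -m handwheel '[{"tx":0,"ty":0,"tz":0,"ax":0,"ay":0,"az":0}]'
python3 - <<'E'
from h import *
o=r.get_obs();print(o['q'].round(3),o['tcp_pos'],o['time'])
im=r.capture("wrist");cv2.imwrite("pics/w5.png",im[...,::-1])
im=r.capture("top");cv2.imwrite("pics/t5.png",im[...,::-1])
np.save("w5o.npy",o,allow_pickle=True)
E
```

```text
time: 3.77
tcp_pos: [0.4833, -0.126, 0.1808]
eef_rot: [-0.04, 0.999, 0.0, -0.0]
force: [1.4, -0.1, -2.9]
gripper_width: 0.681
time: 4.18
tcp_pos: [0.4553, -0.2865, 0.1804]
eef_rot: [-0.039, 0.999, -0.0, -0.001]
force: [1.1, 0.1, -1.2]
gripper_width: 0.675
time: 4.27
tcp_pos: [0.4554, -0.2866, 0.1801]
eef_rot: [-0.038, 0.999, -0.0, -0.001]
force: [-0.3, 0.1, -1.2]
gripper_width: 0.677
[-5.610e-01  4.400e-02 -5.000e-03  1.523e+00 -1.000e-03 -6.370e-01] [ 0.45543862 -0.28662527  0.18007839] 4.2667
```

View pics/w5.png

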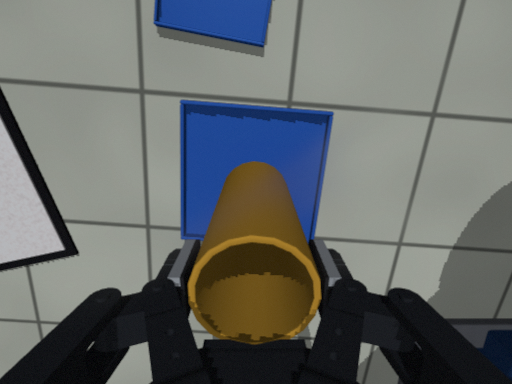

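View pics/t5.png

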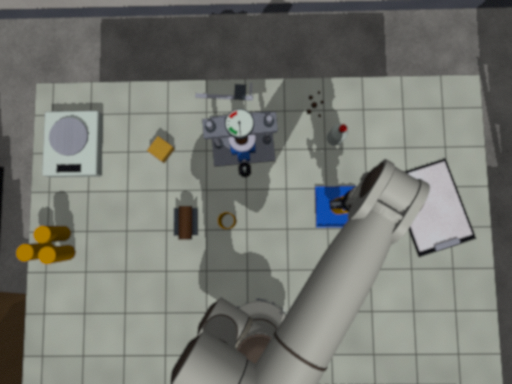

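```bash
python3 - <<'E'
from h import *
o=np.load("w5o.npy",allow_pickle=True).item()
for u,v in [(182,100),(333,113),(182,238),(317,240)]:
    print(unproj("wrist",u,v,.014,o)[:2].round(4))
E
```

```text
[ 0.3819 -0.3624]
[ 0.3828 -0.2155]
[ 0.5299 -0.3626]
[ 0.5208 -0.211 ]
```

```bash

python3 -m handwheel '[{"tx":0,"ty":-0.002,"tz":0.020,"ax":0,"ay":0,"az":0},{"tx":0,"ty":0,"tz":0.020,"ax":0,"ay":0,"az":0},{"tx":0,"ty":0,"tz":0.010,"ax":0,"ay":0,"az":0},{"tx":0,"ty":0,"tz":0.004,"ax":0,"ay":0,"az":0},{"tx":0,"ty":0,"tz":0,"ax":0,"ay":0,"az":0}]'
```

```text
time: 4.78
tcp_pos: [0.4565, -0.2844, 0.1265]
eef_rot: [-0.04, 0.999, 0.001, -0.001]
force: [0.8, 0.2, -1.3]
gripper_width: 0.676
```

```bash

python3 -m handwheel '[{"tx":0,"ty":0,"tz":0.002,"ax":0,"ay":0,"az":0},{"tx":0,"ty":0,"tz":0.001,"ax":0,"ay":0,"az":0},{"tx":0,"ty":0,"tz":0,"ax":0,"ay":0,"az":0}]'
```

```text
time: 5.03
tcp_pos: [0.457, -0.2854, 0.125]
eef_rot: [-0.04, 0.999, -0.0, 0.0]
force: [-0.7, -0.0, -1.5]
gripper_width: 0.682
```

```bash

python3 -m handwheel '[{"tx":0,"ty":0,"tz":0.002,"ax":0,"ay":0,"az":0},{"tx":0,"ty":0,"tz":0,"ax":0,"ay":0,"az":0}]'
python3 -m handwheel '[{"tx":0,"ty":0,"tz":0.001,"ax":0,"ay":0,"az":0},{"tx":0,"ty":0,"tz":0,"ax":0,"ay":0,"az":0}]'
```

```text
time: 5.2
tcp_pos: [0.4571, -0.2856, 0.1231]
eef_rot: [-0.04, 0.999, -0.0, 0.001]
force: [-0.5, 0.4, 2.2]
gripper_width: 0.68
time: 5.37
tcp_pos: [0.4572, -0.2856, 0.123]
eef_rot: [-0.04, 0.999, -0.001, 0.001]
force: [-2.2, 1.7, 9.0]
gripper_width: 0.678
```

```bash

python3 -m handwheel '[{"tx":0,"ty":0,"tz":-0.001,"ax":0,"ay":0,"az":0},{"tx":0,"ty":0,"tz":0,"ax":0,"ay":0,"az":0},{"tx":0,"ty":0,"tz":0,"ax":0,"ay":0,"az":0},{"tx":0,"ty":0,"tz":0,"ax":0,"ay":0,"az":0}]' 1
python3 -m handwheel '[{"tx":0,"ty":0,"tz":-0.015,"ax":0,"ay":0,"az":0},{"tx":0,"ty":0,"tz":-0.030,"ax":0,"ay":0,"az":0},{"tx":0,"ty":0,"tz":-0.035,"ax":0,"ay":0,"az":0},{"tx":0,"ty":0,"tz":-0.035,"ax":0,"ay":0,"az":0},{"tx":0,"ty":0,"tz":-0.035,"ax":0,"ay":0,"az":0}]' 
python3 - <<'E'
from h import *
o=r.get_obs();print(o['q'].round(3),o['tcp_pos'],o['time'])
im=r.capture("wrist");cv2.imwrite("pics/w6.png",im[...,::-1])
E
```

```text
time: 5.7
tcp_pos: [0.4566, -0.2854, 0.1222]
eef_rot: [-0.04, 0.999, 0.0, -0.0]
force: [0.1, -0.2, 0.1]
gripper_width: 0.998
time: 6.12
tcp_pos: [0.4564, -0.2852, 0.2736]
eef_rot: [-0.04, 0.999, 0.0, -0.0]
force: [1.2, -0.5, -0.3]
gripper_width: 1.0
[-0.559  0.069  0.203  1.705 -0.    -0.638] [ 0.45636774 -0.28522108  0.2736212 ] 6.1167
```

View pics/w6.png

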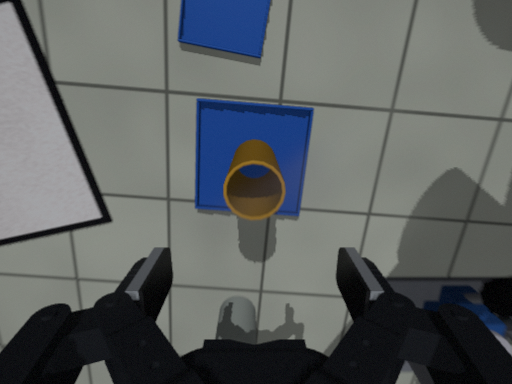

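```bash
cat >> h.py <<'E'
def knobrot(psi,tilt,az):
    """tilt deg from vertical toward azimuth psi(rad); az=0: jaw y at azimuth psi+90deg"""
    t=np.radians(tilt); z=np.array([np.cos(psi)*np.sin(t),np.sin(psi)*np.sin(t),-np.cos(t)])
    y=np.array([-np.sin(psi),np.cos(psi),0]);x=np.cross(y,z)
    return R.from_matrix(np.c_[x,y,z])*R.from_euler('z',az,degrees=True)
E
python3 - <<'E'
from h import *
o2=np.load("w2o.npy",allow_pickle=True).item();o3=np.load("w3o.npy",allow_pickle=True).item()
print(unproj("wrist",255.7,283.6,.1,o2).round(4),unproj("wrist",251,280,.1,o3).round(4))
o=r.get_obs();p0=o['tcp_pos'];p1=np.array([.519,.033,.172])
n=24;Rk=R.from_quat(o['eef_rot']);pk=p0
for i in range(1,n+1):
    s=i/n; a=min(1,i/13) # position done over 13 rows
    p=p0+(p1-p0)*a; Rn=knobrot(.083,40*s,-160*s)
    rv=(Rk.inv()*Rn).as_rotvec(degrees=True);t=Rk.inv().apply(p-pk)
    print(i,(t*1e3).round(0),rv.round(2)); pk=p;Rk=Rn
E
```

```text
[0.5874 0.0422 0.1   ] [0.5882 0.0409 0.1   ]
1 [-7. 24.  8.] [-0.21 -1.3  -6.89]
2 [-9. 23.  9.] [ 0.29 -1.64 -6.67]
3 [-12.  22.   9.] [ 0.48 -1.6  -6.67]
4 [-14.  21.   9.] [ 0.66 -1.53 -6.67]
5 [-16.  19.   9.] [ 0.83 -1.44 -6.67]
6 [-18.  17.   9.] [ 1.   -1.34 -6.67]
7 [-19.  15.   9.] [ 1.14 -1.21 -6.67]
8 [-21.  13.  10.] [ 1.28 -1.07 -6.67]
9 [-22.  11.  10.] [ 1.39 -0.92 -6.67]
10 [-23.   8.  10.] [ 1.49 -0.75 -6.67]
11 [-24.   6.  10.] [ 1.57 -0.57 -6.67]
12 [-24.   3.  10.] [ 1.62 -0.38 -6.67]
13 [-24.   1.  10.] [ 1.66 -0.19 -6.67]
14 [0. 0. 0.] [ 1.67  0.   -6.67]
15 [0. 0. 0.] [ 1.66  0.19 -6.67]
16 [0. 0. 0.] [ 1.62  0.38 -6.67]
17 [0. 0. 0.] [ 1.57  0.57 -6.67]
18 [0. 0. 0.] [ 1.49  0.75 -6.67]
19 [0. 0. 0.] [ 1.39  0.92 -6.67]
20 [0. 0. 0.] [ 1.28  1.07 -6.67]
21 [0. 0. 0.] [ 1.14  1.21 -6.67]
22 [0. 0. 0.] [ 1.    1.34 -6.67]
23 [0. 0. 0.] [ 0.83  1.44 -6.67]
24 [0. 0. 0.] [ 0.66  1.53 -6.67]
```

```bash

python3 -m handwheel '[{"tx":-0.007,"ty":0.024,"tz":0.008,"ax":-0.2,"ay":-1.3,"az":-6.8},{"tx":-0.009,"ty":0.023,"tz":0.009,"ax":0.3,"ay":-1.6,"az":-6.7},{"tx":-0.012,"ty":0.022,"tz":0.009,"ax":0.5,"ay":-1.6,"az":-6.7},{"tx":-0.014,"ty":0.021,"tz":0.009,"ax":0.7,"ay":-1.5,"az":-6.7},{"tx":-0.016,"ty":0.019,"tz":0.009,"ax":0.8,"ay":-1.4,"az":-6.7}]' 
python3 -m handwheel '[{"tx":-0.018,"ty":0.017,"tz":0.009,"ax":1.0,"ay":-1.3,"az":-6.7},{"tx":-0.019,"ty":0.015,"tz":0.009,"ax":1.1,"ay":-1.2,"az":-6.7},{"tx":-0.021,"ty":0.013,"tz":0.010,"ax":1.3,"ay":-1.1,"az":-6.7},{"tx":-0.022,"ty":0.011,"tz":0.010,"ax":1.4,"ay":-0.9,"az":-6.7},{"tx":-0.023,"ty":0.008,"tz":0.010,"ax":1.5,"ay":-0.8,"az":-6.7}]' 
python3 - <<'E'
from h import *
o=r.get_obs();print(o['q'].round(3),o['tcp_pos'],o['time'])
p0=o['tcp_pos'];p1=np.array([.519,.035,.172])
n=14;pk=p0;Rk=R.from_quat(o['eef_rot'])
for i in range(1,n+1):
    s=(10+i)/24; a=min(1,i/4)
    p=p0+(p1-p0)*a; Rn=knobrot(.083,40*s,-160*s)
    rv=(Rk.inv()*Rn).as_rotvec(degrees=True);t=Rk.inv().apply(p-pk)
    print(i,(t*1e3).round(0),rv.round(2)); pk=p;Rk=Rn
E
```

```text
time: 6.58
tcp_pos: [0.4807, -0.1611, 0.2297]
eef_rot: [-0.328, 0.942, -0.016, 0.067]
force: [-0.8, 0.2, 0.3]
gripper_width: 0.999
time: 7.0
tcp_pos: [0.5036, -0.0383, 0.1878]
eef_rot: [-0.581, 0.801, -0.071, 0.122]
force: [0.2, 0.3, 0.7]
gripper_width: 1.0
[-0.106 -0.308 -0.336  1.264  0.057 -1.353] [ 0.50357828 -0.03830285  0.18781252] 7.0
1 [-18.   3.   5.] [ 2.03 -0.47 -6.19]
2 [-18.   1.   5.] [ 1.62 -0.38 -6.67]
3 [-18.  -1.   6.] [ 1.66 -0.19 -6.67]
4 [-18.  -2.   6.] [ 1.67  0.   -6.67]
5 [0. 0. 0.] [ 1.66  0.19 -6.67]
6 [0. 0. 0.] [ 1.62  0.38 -6.67]
7 [0. 0. 0.] [ 1.57  0.57 -6.67]
8 [0. 0. 0.] [ 1.49  0.75 -6.67]
9 [0. 0. 0.] [ 1.39  0.92 -6.67]
10 [0. 0. 0.] [ 1.28  1.07 -6.67]
11 [0. 0. 0.] [ 1.14  1.21 -6.67]
12 [0. 0. 0.] [ 1.    1.34 -6.67]
13 [0. 0. 0.] [ 0.83  1.44 -6.67]
14 [0. 0. 0.] [ 0.66  1.53 -6.67]
```

```bash

python3 -m handwheel '[{"tx":-0.018,"ty":0.003,"tz":0.005,"ax":2.0,"ay":-0.5,"az":-6.3},{"tx":-0.018,"ty":0.001,"tz":0.005,"ax":1.6,"ay":-0.4,"az":-6.7},{"tx":-0.018,"ty":-0.001,"tz":0.006,"ax":1.7,"ay":-0.2,"az":-6.7},{"tx":-0.018,"ty":-0.002,"tz":0.006,"ax":1.7,"ay":0,"az":-6.7},{"tx":0,"ty":0,"tz":0,"ax":1.7,"ay":0.2,"az":-6.7}]' 
python3 -m handwheel '[{"tx":0,"ty":0,"tz":0,"ax":1.6,"ay":0.4,"az":-6.7},{"tx":0,"ty":0,"tz":0,"ax":1.6,"ay":0.6,"az":-6.7},{"tx":0,"ty":0,"tz":0,"ax":1.5,"ay":0.8,"az":-6.7},{"tx":0,"ty":0,"tz":0,"ax":1.4,"ay":0.9,"az":-6.7},{"tx":0,"ty":0,"tz":0,"ax":1.3,"ay":1.1,"az":-6.7}]' 
python3 -m handwheel '[{"tx":0,"ty":0,"tz":0,"ax":1.1,"ay":1.2,"az":-6.7},{"tx":0,"ty":0,"tz":0,"ax":1.0,"ay":1.3,"az":-6.7},{"tx":0,"ty":0,"tz":0,"ax":0.8,"ay":1.4,"az":-6.7},{"tx":0,"ty":0,"tz":0,"ax":0.7,"ay":1.5,"az":-6.7},{"tx":0,"ty":0,"tz":0,"ax":0,"ay":0,"az":0}]' 
python3 - <<'E'
from h import *
o=r.get_obs();print(o['q'].round(3),o['tcp_pos'],o['time'])
im=r.capture("wrist");cv2.imwrite("pics/w7.png",im[...,::-1])
np.save("w7o.npy",o,allow_pickle=True)
print((knobrot(.083,40,0).inv()*R.from_quat(o['eef_rot'])).as_euler('ZYX',degrees=True))
E
```

```text
time: 7.42
tcp_pos: [0.5198, 0.035, 0.1715]
eef_rot: [0.775, -0.593, 0.16, -0.146]
force: [0.3, -0.3, -0.0]
gripper_width: 0.998
time: 7.83
tcp_pos: [0.5197, 0.0328, 0.1725]
eef_rot: [0.896, -0.339, 0.26, -0.124]
force: [-0.8, 0.3, 0.4]
gripper_width: 1.005
time: 8.25
tcp_pos: [0.5191, 0.0327, 0.1718]
eef_rot: [0.932, -0.12, 0.334, -0.072]
force: [0.2, -0.9, 0.1]
gripper_width: 0.998
[ 0.053 -0.678 -0.749  0.802  0.02  -2.825] [0.51914901 0.0326656  0.17177324] 8.25
[-1.60539647e+02 -3.49857756e-02  5.04253897e-03]
```

View pics/w7.png

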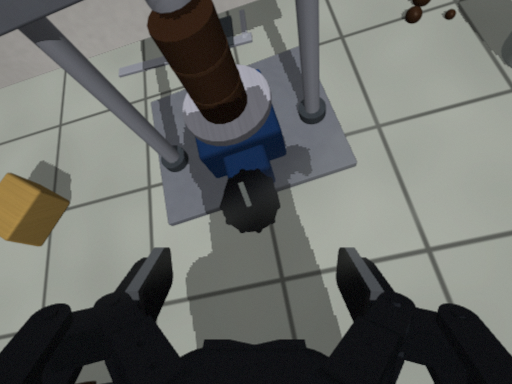

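```bash
python3 - <<'E'
import cv2
im=cv2.imread("pics/w7.png")[40:260,130:370]
cv2.imwrite("pics/w7z.png",cv2.resize(im,None,fx=2.7,fy=2.7,interpolation=cv2.INTER_CUBIC)*1)
E
```

```text
(no output)
```

View pics/w7z.png

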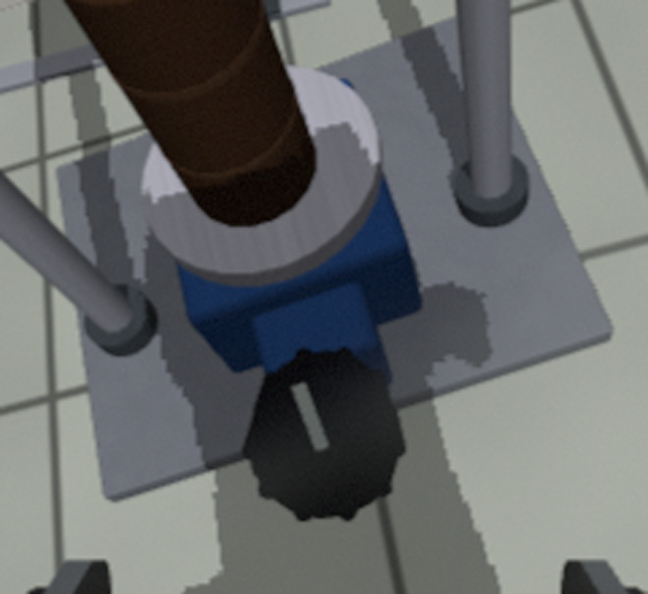

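```bash
cat > fit.py <<'E'
from h import *
from scipy.optimize import least_squares
o=np.load("w7o.npy",allow_pickle=True).item()
Z=lambda x,y:(130+x/2.7,40+y/2.7)
s,c=np.sin(np.radians(40)),np.cos(np.radians(40))
L=.019
def model(p):
    ox,oy,ps,xf,kx,ky,kz=p
    pts=[(xf,.115,.012),(xf,-.115,.012),(xf+.19,.115,.012),(0,.09,.022),(0,-.09,.022),(0,0,.085),(-.115-L*s+kx,ky,.095+L*c+kz)]
    Rz=np.array([[np.cos(ps),-np.sin(ps)],[np.sin(ps),np.cos(ps)]])
    return [np.r_[Rz@np.array(q[:2])+[ox,oy],q[2]] for q in pts]
px=[Z(113,495),Z(610,331),Z(60,170),Z(120,318),Z(491,188),Z(261,170),Z(326,438)]
def res(p):
    e=np.array([proj("wrist",P,o) for P in model(p)])-px
    return np.r_[e.ravel(),np.array(p[4:])*2000]
f=least_squares(res,[.70,.05,.083,-.095,0,0,0]);print(f.x.round(4));print(f.fun.round(1))
for P in model(f.x): print(P.round(4))
E
python3 fit.py
```

```text
[ 7.003e-01  4.840e-02  8.070e-02 -8.030e-02  9.000e-04 -2.000e-04
  3.000e-04]
[-3.1  1.1  2.9 -1.  -1.6 -1.2 -0.3 -0.8  0.8 -2.1 -0.9 -2.5  0.4  3.1
  1.9 -0.4  0.7]
[0.611  0.1566 0.012 ]
[ 0.6295 -0.0727  0.012 ]
[0.8003 0.1719 0.012 ]
[0.693  0.1381 0.022 ]
[ 0.7075 -0.0413  0.022 ]
[0.7003 0.0484 0.085 ]
[0.5744 0.0381 0.1099]
```

```bash
python3 - <<'E'
from h import *
K=np.array([.5857,.0391,.095]);Rn=knobrot(.081,40,-160);z=Rn.apply([0,0,1])
p=plan(K-.06*z,Rn,n=2)
p=plan(K-.002*z,Rn,n=3,start=p)
E
```

```text
n 2
t [ 0.5 -0.7 21. ] a [-0.03  0.05  0.11]
t [ 0.5 -0.7 21. ] a [-0.03  0.05  0.11]
n 3
t [-0.   0.  19.3] a [0. 0. 0.]
t [-0.   0.  19.3] a [0. 0. 0.]
t [-0.   0.  19.3] a [0. 0. 0.]
```

```bash

python3 -m handwheel '[{"tx":0.001,"ty":-0.001,"tz":0.021,"ax":0,"ay":0,"az":0},{"tx":0,"ty":0,"tz":0.021,"ax":0,"ay":0,"az":0},{"tx":0,"ty":0,"tz":0,"ax":0,"ay":0,"az":0}]' 
python3 - <<'E'
from h import *
o=r.get_obs();print(o['q'].round(3),o['tcp_pos'],o['time'])
im=r.capture("wrist");cv2.imwrite("pics/w8.png",im[...,::-1])
np.save("w8o.npy",o,allow_pickle=True)
K=np.array([.5857,.0391,.095]);Rn=knobrot(.081,40,0);z=Rn.apply([0,0,1])
print(proj("wrist",K-.019*z,o))
E
```

```text
time: 8.55
tcp_pos: [0.5477, 0.0357, 0.1379]
eef_rot: [0.932, -0.125, 0.331, -0.073]
force: [-0.0, -0.8, -1.3]
gripper_width: 1.0
[ 0.057 -0.579 -0.76   0.697  0.017 -2.812] [0.54773356 0.03572052 0.13793014] 8.55
(np.float64(251.70972909436094), np.float64(231.90848843000526))
```

View pics/w8.png

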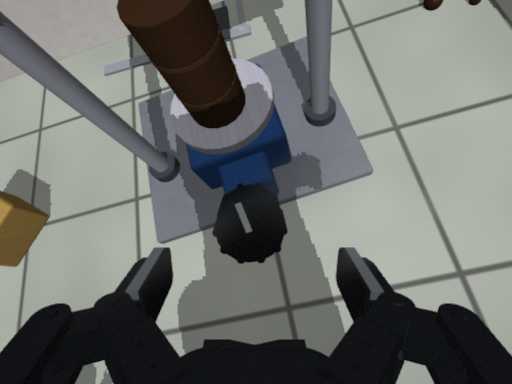

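```bash

python3 -m handwheel '[{"tx":0.0015,"ty":0,"tz":0.020,"ax":0,"ay":0,"az":0},{"tx":0,"ty":0,"tz":0.022,"ax":0,"ay":0,"az":0},{"tx":0,"ty":0,"tz":0.012,"ax":0,"ay":0,"az":0},{"tx":0,"ty":0,"tz":0,"ax":0,"ay":0,"az":0}]' 
python3 -m handwheel '[{"tx":0,"ty":0,"tz":0,"ax":0,"ay":0,"az":0},{"tx":0,"ty":0,"tz":0,"ax":0,"ay":0,"az":0},{"tx":0,"ty":0,"tz":0,"ax":0,"ay":0,"az":0},{"tx":0,"ty":0,"tz":0,"ax":0,"ay":0,"az":0},{"tx":0,"ty":0,"tz":0,"ax":0,"ay":0,"az":0}]' -1 60
python3 - <<'E'
from h import *
o=r.get_obs();print(o['q'].round(3),o['tcp_pos'],o['wrist_torque'])
K=np.array([.5857,.0391,.095]);print(R.from_quat(o['eef_rot']).inv().apply(K-o['tcp_pos']))
im=r.capture("wrist");cv2.imwrite("pics/w9.png",im[...,::-1])
E
```

```text
time: 8.93
tcp_pos: [0.5831, 0.0382, 0.099]
eef_rot: [0.932, -0.124, 0.332, -0.073]
force: [-0.9, 0.8, -0.2]
gripper_width: 1.002
time: 9.35
tcp_pos: [0.5836, 0.0397, 0.1034]
eef_rot: [0.931, -0.122, 0.335, -0.075]
force: [-11.0, 7.4, 9.6]
gripper_width: 0.502
[ 0.059 -0.457 -0.759  0.569  0.02  -2.816] [0.58355413 0.03966893 0.1033575 ] [1.21051491 1.12141326 1.17480528]
[-0.00330116  0.00200951  0.00773566]
```

View pics/w9.png

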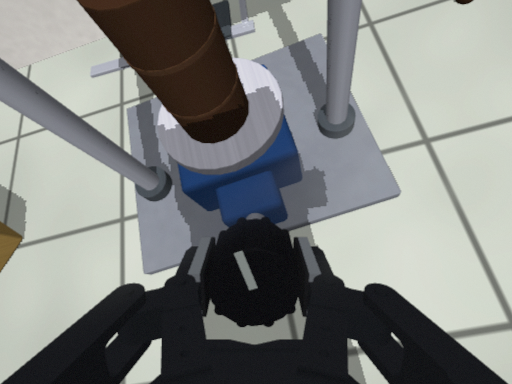

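```bash

python3 -m handwheel '[{"tx":0,"ty":0,"tz":-0.004,"ax":0,"ay":0,"az":0},{"tx":0,"ty":0,"tz":0,"ax":0,"ay":0,"az":0},{"tx":0,"ty":0,"tz":0,"ax":0,"ay":0,"az":0}]'
python3 - <<'E'
from h import *
o=r.get_obs();Rm=R.from_quat(o['eef_rot']).inv();print(Rm.apply(o['force']),Rm.apply(o['wrist_torque']),o['tcp_pos'])
E
```

```text
time: 9.65
tcp_pos: [0.5815, 0.0397, 0.1043]
eef_rot: [0.932, -0.121, 0.334, -0.075]
force: [28.6, 11.4, -18.3]
gripper_width: 0.492
[  7.11987119 -11.90726338  33.01239985] [ 2.09726697  0.67630336 -0.24114953] [0.5814512  0.03973706 0.10429529]
```

```bash

python3 -m handwheel '[{"tx":0.0005,"ty":-0.001,"tz":0.0027,"ax":0,"ay":0,"az":0},{"tx":0,"ty":0,"tz":0,"ax":0,"ay":0,"az":0},{"tx":0,"ty":0,"tz":0,"ax":0,"ay":0,"az":0}]'
python3 - <<'E'
from h import *
o=r.get_obs();Rm=R.from_quat(o['eef_rot']).inv();print(Rm.apply(o['force']),Rm.apply(o['wrist_torque']),o['tcp_pos'])
E
```

```text
time: 9.9
tcp_pos: [0.582, 0.0399, 0.104]
eef_rot: [0.932, -0.122, 0.333, -0.074]
force: [-32.0, 1.8, 19.9]
gripper_width: 0.487
[-12.43449687  -0.39206515 -35.67482822] [-0.04843253 -3.51814551 -0.27983139] [0.5819848  0.03985895 0.10399156]
```

```bash
cat > f.py <<'E'
from h import *
o=r.get_obs();Rm=R.from_quat(o['eef_rot']).inv();print("Ftool",Rm.apply(o['force']).round(1),"T",Rm.apply(o['wrist_torque']).round(2),o['tcp_pos'].round(4),"q6",o['q'][5].round(3),"az",((knobrot(.081,40,0).inv()*R.from_quat(o['eef_rot'])).as_euler('ZYX',degrees=True)).round(1), o['time'])
E
python3 -m handwheel '[{"tx":-0.0003,"ty":0,"tz":-0.0014,"ax":0,"ay":0,"az":0},{"tx":0,"ty":0,"tz":0,"ax":0,"ay":0,"az":0},{"tx":0,"ty":0,"tz":0,"ax":0,"ay":0,"az":0}]'
python3 f.py
```

```text
time: 10.15
tcp_pos: [0.5817, 0.0398, 0.1042]
eef_rot: [0.932, -0.122, 0.334, -0.074]
force: [-1.6, 4.4, 0.2]
gripper_width: 0.494
Ftool [-2.3 -4.  -1. ] T [ 0.63 -1.25 -0.22] [0.5817 0.0398 0.1042] q6 -2.814 az [-1.604e+02 -1.000e-01  2.000e-01] 10.15
```

Relaxed. Now a small first turn to check the forces.

```bash

python3 -m handwheel '[{"tx":0,"ty":0,"tz":0,"ax":0,"ay":0,"az":3},{"tx":0,"ty":0,"tz":0,"ax":0,"ay":0,"az":5},{"tx":0,"ty":0,"tz":0,"ax":0,"ay":0,"az":4}]' - 80
python3 f.py
```

```text
time: 10.4
tcp_pos: [0.5816, 0.0394, 0.104]
eef_rot: [0.913, -0.221, 0.324, -0.108]
force: [-3.9, 1.0, 2.2]
gripper_width: 0.493
Ftool [-2.  -0.3 -4.1] T [-0.32 -1.32 -0.32] [0.5816 0.0394 0.104 ] q6 -2.601 az [-1.481e+02 -1.000e-01  1.000e-01] 10.4
```

```bash

python3 -m handwheel '[{"tx":0,"ty":0,"tz":0,"ax":0,"ay":0,"az":5},{"tx":0,"ty":0,"tz":0,"ax":0,"ay":0,"az":6},{"tx":0,"ty":0,"tz":0,"ax":0,"ay":0,"az":6},{"tx":0,"ty":0,"tz":0,"ax":0,"ay":0,"az":5}]'
python3 f.py
```

```text
time: 10.73
tcp_pos: [0.5812, 0.0386, 0.1035]
eef_rot: [0.854, -0.392, 0.297, -0.167]
force: [-10.1, -4.0, 3.1]
gripper_width: 0.489
Ftool [-0.9  6.7 -9.1] T [-1.61 -0.95 -0.34] [0.5812 0.0386 0.1035] q6 -2.216 az [-1.26e+02 -1.00e-01 -1.00e-01] 10.7333
```

```bash

python3 -m handwheel '[{"tx":0,"ty":0.0003,"tz":-0.0003,"ax":0,"ay":0,"az":6},{"tx":0,"ty":0,"tz":0,"ax":0,"ay":0,"az":6},{"tx":0,"ty":0,"tz":0,"ax":0,"ay":0,"az":6},{"tx":0,"ty":0,"tz":0,"ax":0,"ay":0,"az":6}]'
python3 f.py
```

```text
time: 11.07
tcp_pos: [0.5804, 0.0381, 0.1029]
eef_rot: [0.754, -0.562, 0.256, -0.225]
force: [-11.7, -4.6, 2.1]
gripper_width: 0.492
Ftool [ 1.9  8.5 -9.3] T [-2.08  0.   -0.33] [0.5804 0.0381 0.1029] q6 -1.797 az [-1.02e+02 -1.00e-01 -2.00e-01] 11.0667
```

```bash

python3 -m handwheel '[{"tx":0,"ty":0,"tz":0,"ax":0,"ay":0,"az":6},{"tx":0,"ty":0,"tz":0,"ax":0,"ay":0,"az":6},{"tx":0,"ty":0,"tz":0,"ax":0,"ay":0,"az":6},{"tx":0,"ty":0,"tz":0,"ax":0,"ay":0,"az":3},{"tx":0,"ty":0,"tz":0,"ax":0,"ay":0,"az":0}]'
python3 f.py
python3 - <<'E'
from h import *
for n,b in [("scene",(210,200,340,300)),("wrist",None)]:
    im=r.capture(n)[...,::-1]; cv2.imwrite(f"pics/{n}10.png",im)
    if b: cv2.imwrite(f"pics/{n}10z.png",cv2.resize(im[b[1]:b[3],b[0]:b[2]],None,fx=6,fy=6,interpolation=cv2.INTER_CUBIC))
E
```

```text
time: 11.48
tcp_pos: [0.5797, 0.038, 0.1022]
eef_rot: [-0.64, 0.689, -0.21, 0.267]
force: [-17.5, -5.1, 4.3]
gripper_width: 0.493
Ftool [  5.4  10.3 -14.7] T [-2.52  0.74  0.1 ] [0.5797 0.038  0.1022] q6 -1.432 az [-81.1   0.   -0.3] 11.4833
```

View pics/scene10z.png

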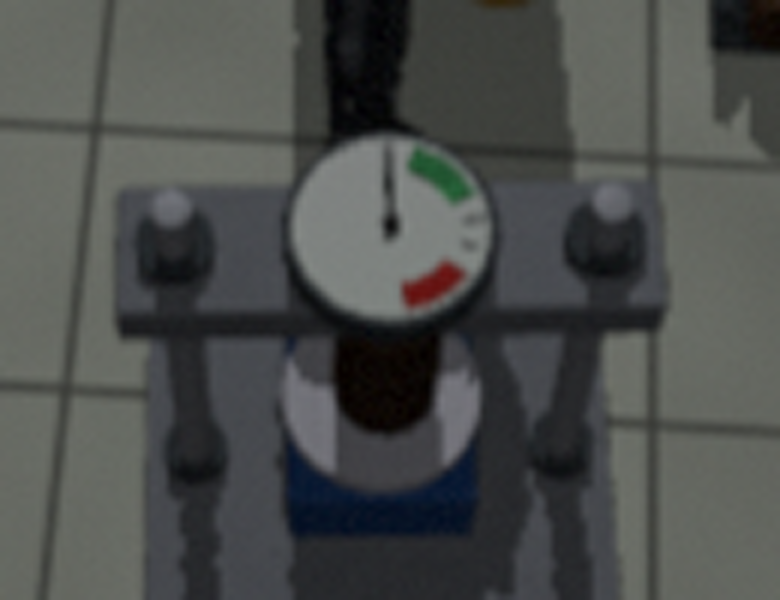

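View pics/wrist10.png

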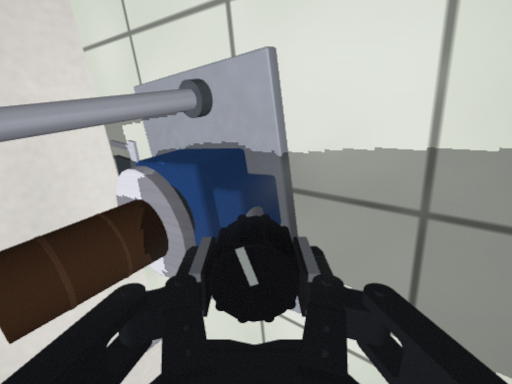

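```bash
cat > look.py <<'E'
import sys
from h import *
im=r.capture("scene")[...,::-1];b=(250,216,300,258)
cv2.imwrite(f"pics/d{sys.argv[1]}.png",cv2.resize(im[b[1]:b[3],b[0]:b[2]],None,fx=10,fy=10,interpolation=cv2.INTER_CUBIC))
E
python3 -m handwheel '[{"tx":0,"ty":0.0004,"tz":-0.0005,"ax":0,"ay":0,"az":5},{"tx":0,"ty":0,"tz":0,"ax":0,"ay":0,"az":5},{"tx":0,"ty":0,"tz":0,"ax":0,"ay":0,"az":5},{"tx":0,"ty":0,"tz":0,"ax":0,"ay":0,"az":0}]'
python3 f.py; python3 look.py 11
```

```text
time: 11.92
tcp_pos: [0.5791, 0.0381, 0.1018]
eef_rot: [-0.544, 0.768, -0.173, 0.292]
force: [-9.9, -3.3, -2.2]
gripper_width: 0.488
Ftool [ 6.   7.3 -4.8] T [-1.75  1.15  0.22] [0.5791 0.0381 0.1018] q6 -1.168 az [-66.    0.1  -0.3] 11.9167
```

View pics/d11.png

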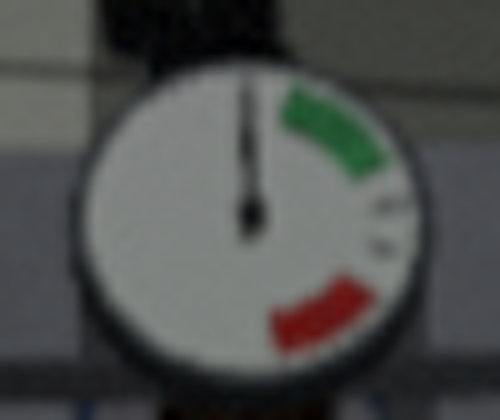

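```bash

python3 -m handwheel '[{"tx":0.0002,"ty":0.0003,"tz":-0.0002,"ax":0,"ay":0,"az":5},{"tx":0,"ty":0,"tz":0,"ax":0,"ay":0,"az":5},{"tx":0,"ty":0,"tz":0,"ax":0,"ay":0,"az":5},{"tx":0,"ty":0,"tz":0,"ax":0,"ay":0,"az":0}]'
python3 f.py; python3 look.py 12
```

```text
time: 12.3
tcp_pos: [0.5786, 0.0384, 0.1014]
eef_rot: [-0.439, 0.832, -0.133, 0.312]
force: [-9.5, -0.6, -2.9]
gripper_width: 0.492
Ftool [ 5.6  7.2 -3.8] T [-1.57  1.23  0.17] [0.5786 0.0384 0.1014] q6 -0.907 az [-51.    0.1  -0.3] 12.3
```

View pics/d12.png

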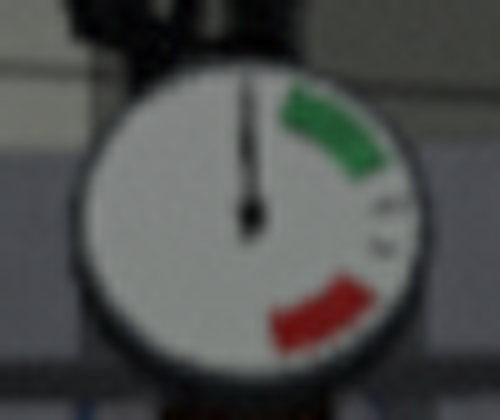

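Still at zero after 1.9 rad of turn.

```bash

python3 -m handwheel '[{"tx":0.0002,"ty":0.0003,"tz":-0.0002,"ax":0,"ay":0,"az":5},{"tx":0,"ty":0,"tz":0,"ax":0,"ay":0,"az":5},{"tx":0,"ty":0,"tz":0,"ax":0,"ay":0,"az":5},{"tx":0,"ty":0,"tz":0,"ax":0,"ay":0,"az":0}]'
python3 f.py; python3 look.py 13
```

```text
time: 12.68
tcp_pos: [0.5781, 0.0389, 0.1011]
eef_rot: [-0.327, 0.882, -0.091, 0.327]
force: [-7.6, 1.8, -5.5]
gripper_width: 0.493
Ftool [ 6.   7.4 -0.5] T [-1.49  1.14  0.17] [0.5781 0.0389 0.1011] q6 -0.645 az [-36.    0.2  -0.3] 12.6833
```

View pics/d13.png

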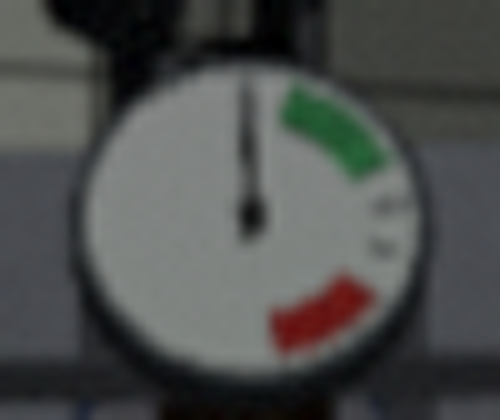

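```bash

python3 -m handwheel '[{"tx":0.0002,"ty":0.0003,"tz":0,"ax":0,"ay":0,"az":5},{"tx":0,"ty":0,"tz":0,"ax":0,"ay":0,"az":5},{"tx":0,"ty":0,"tz":0,"ax":0,"ay":0,"az":5},{"tx":0,"ty":0,"tz":0,"ax":0,"ay":0,"az":0}]'
python3 f.py; python3 look.py 14
```

```text
time: 13.07
tcp_pos: [0.5778, 0.0394, 0.1009]
eef_rot: [-0.21, 0.917, -0.047, 0.336]
force: [-7.9, 4.9, -5.7]
gripper_width: 0.493
Ftool [ 6.8  8.5 -0.4] T [-1.51  1.44  0.18] [0.5778 0.0394 0.1009] q6 -0.383 az [-21.    0.2  -0.3] 13.0667
```

View pics/d14.png

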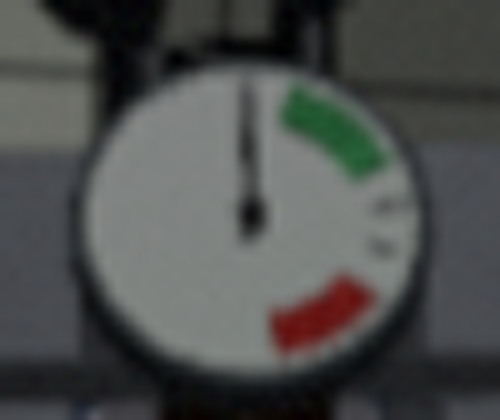

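```bash

python3 -m handwheel '[{"tx":0.0002,"ty":0.0003,"tz":0,"ax":0,"ay":0,"az":5},{"tx":0,"ty":0,"tz":0,"ax":0,"ay":0,"az":5},{"tx":0,"ty":0,"tz":0,"ax":0,"ay":0,"az":5},{"tx":0,"ty":0,"tz":0,"ax":0,"ay":0,"az":0}]'
python3 f.py; python3 look.py 15
```

```text
time: 13.45
tcp_pos: [0.5776, 0.0401, 0.1007]
eef_rot: [-0.088, 0.936, -0.002, 0.339]
force: [-6.2, 7.9, -4.9]
gripper_width: 0.489
Ftool [6.5 9.1 0.3] T [-1.46  1.64  0.17] [0.5776 0.0401 0.1007] q6 -0.121 az [-6.   0.3 -0.3] 13.45
```

View pics/d15.png

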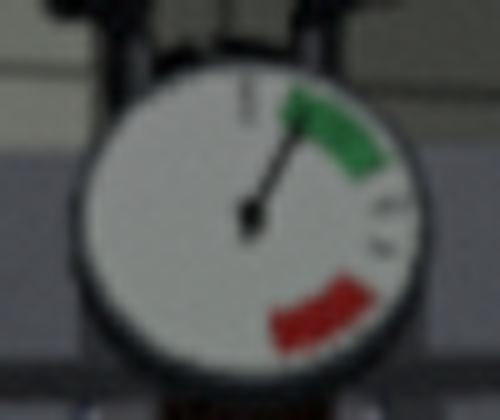

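```bash

python3 -m handwheel '[{"tx":0.0002,"ty":0.0004,"tz":0,"ax":0,"ay":0,"az":3},{"tx":0,"ty":0,"tz":0,"ax":0,"ay":0,"az":3},{"tx":0,"ty":0,"tz":0,"ax":0,"ay":0,"az":0},{"tx":0,"ty":0,"tz":0,"ax":0,"ay":0,"az":0}]'
python3 f.py; python3 look.py 16
```

```text
time: 13.83
tcp_pos: [0.5775, 0.0403, 0.1007]
eef_rot: [-0.041, 0.94, 0.015, 0.339]
force: [-4.4, 7.2, -6.1]
gripper_width: 0.491
Ftool [6.8 7.6 2.3] T [-1.22  1.62  0.16] [0.5775 0.0403 0.1007] q6 -0.02 az [-0.3  0.3 -0.3] 13.8333
```

View pics/d16.png

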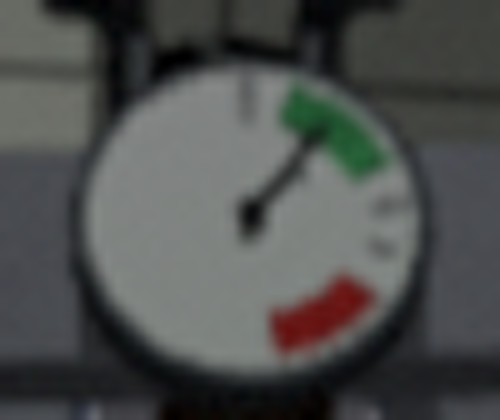

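The needle is mid-green at about 0.75 rad. Now I release the knob, with the jaws horizontal, and back out along the axis.

```bash

python3 -m handwheel '[{"tx":0,"ty":0,"tz":0,"ax":0,"ay":0,"az":0},{"tx":0,"ty":0,"tz":0,"ax":0,"ay":0,"az":0},{"tx":0,"ty":0,"tz":0,"ax":0,"ay":0,"az":0},{"tx":0,"ty":0,"tz":0,"ax":0,"ay":0,"az":0}]' 1
python3 -m handwheel '[{"tx":0,"ty":0,"tz":-0.01,"ax":0,"ay":0,"az":0},{"tx":0,"ty":0,"tz":-0.025,"ax":0,"ay":0,"az":0},{"tx":0,"ty":0,"tz":-0.03,"ax":0,"ay":0,"az":0},{"tx":0,"ty":0,"tz":-0.03,"ax":0,"ay":0,"az":0},{"tx":0,"ty":0,"tz":-0.03,"ax":0,"ay":0,"az":0}]'
python3 -m handwheel '[{"tx":0,"ty":0,"tz":-0.03,"ax":0,"ay":0,"az":0},{"tx":0,"ty":0,"tz":0,"ax":0,"ay":0,"az":0},{"tx":0,"ty":0,"tz":0,"ax":0,"ay":0,"az":0},{"tx":0,"ty":0,"tz":0,"ax":0,"ay":0,"az":0},{"tx":0,"ty":0,"tz":0,"ax":0,"ay":0,"az":0}]'
python3 f.py; python3 look.py 17
python3 - <<'E'
from h import *
for n in ["scene","top","wrist"]:
    cv2.imwrite(f"pics/{n}17.png",r.capture(n)[...,::-1])
E
```

```text
time: 14.22
tcp_pos: [0.5798, 0.0391, 0.1038]
eef_rot: [-0.041, 0.939, 0.013, 0.342]
force: [-0.3, 0.1, 0.7]
gripper_width: 0.997
time: 14.63
tcp_pos: [0.498, 0.0324, 0.2002]
eef_rot: [-0.041, 0.939, 0.014, 0.342]
force: [0.5, -0.1, 1.0]
gripper_width: 0.998
time: 15.05
tcp_pos: [0.4801, 0.0309, 0.2203]
eef_rot: [-0.041, 0.939, 0.014, 0.341]
force: [-0.7, 0.4, 0.3]
gripper_width: 0.999
Ftool [ 0.3  0.4 -0.6] T [0.03 0.55 0.05] [0.4801 0.0309 0.2203] q6 -0.026 az [-0.3  0.1 -0.1] 15.05
```

View pics/d17.png

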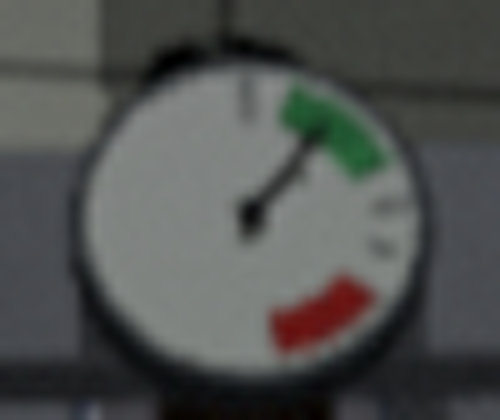

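View pics/scene17.png

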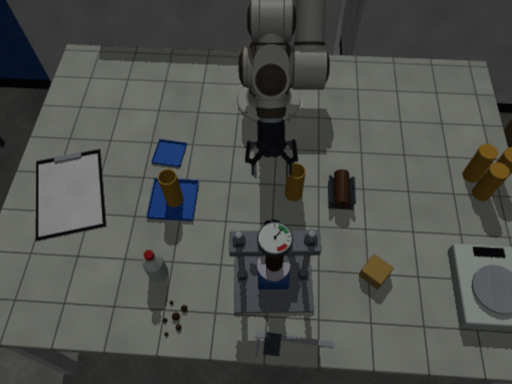

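View pics/wrist17.png

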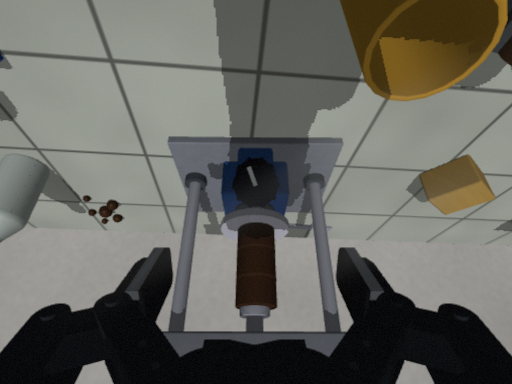

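View pics/top17.png

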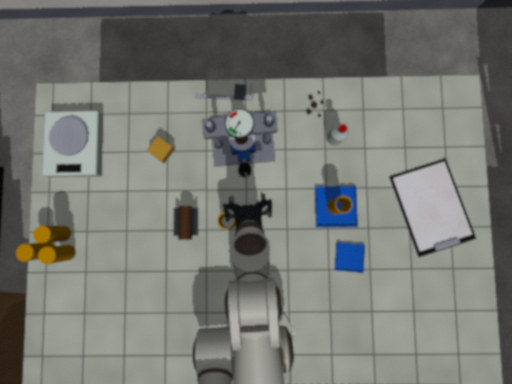

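Everything looks right. The needle is in the green at d17 (315,135), the core is upright against the button, and the tube stands in the large tray at scene (171,190). The other things haven't moved and the gripper is clear.

```bash
python3 -c "
from workcell import r
print(r.hand_in())"
```

```text
the job is handed in; nothing more can be done
None
```

The job is handed in after about 15 s of the 67 s allowed. The tube was moved first, then the core was raised with the knob alone.

- **Tube:** I took the yellow tube standing right in front of the knob. It now stands upright, close to the centre of the larger blue tray.
- **Knob:** I turned it about 160° (2.8 rad) clockwise in a single grasp. I looked at the dial every 15° once contact became possible. The needle came off zero between about 2.4 and 2.7 rad.
- **Dial:** The needle reads about 0.75 rad by eye, in the middle of the green band. It did not change when I let go of the knob.
- **Last checks:** The core is upright on its platform, touching the load button. The second tube, bottle, weight and spare core look unmoved. The gripper is open and well clear, with only noise on the force reading.

The top and scene cameras disagreed by about 8 mm on positions, so I relied on the wrist camera, which fell between them. While I was settling the grip on the knob before turning it, the wrist force briefly reached about 38 N, which I relieved. My first three move commands were refused for missing keys; nothing moved.

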